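Brace an oblong reagent bottle in its bench holder and screw its cap tight

ROBOT

A 7-joint arm with a two-finger parallel gripper is mounted at the origin on the work surface. World frame = base frame: x ahead of the robot, y to its left, z up, the work surface at z = 0. Lengths are in m, angles in rad, forces in N, time in s.
With the tool pointing down it reaches from about 0.4 to 0.925 m from the base axis. Payload 4.1 kg.
Tool frame: the origin (TCP) lies midway between the tips of the shut fingers; the grasp point (between the pads) lies 19 mm behind it; z points along the fingers, y is the line along which they close (so a half turn about z gives the same grasp; the last joint's range is limited). The gripper opens to 85 mm and grips with 20 to 120 N. Pads are 22 mm wide; open, the fingers measure 114 mm over their backs; the gripper's body (76 mm by 85 mm) begins 54 mm behind the grasp point. The pads swing forward as they close: fully open they stand 13 mm farther back than shut.
Start: joints at [1.16, 0.398, 0.045, 1.537, -0.019, 1.207, -0.051], TCP at [0.199, -0.619, 0.231] pointing down, gripper open.
Joint ranges: [-2.82, 2.82], [-0.49, 2.23], [-1.37, 1.46], [0, 2.46], [-1.36, 4.5], [0.23, 2], [-2.94, 2.94]. Speed limits (rad/s): [2.57, 2.57, 3.14, 3.14, 3.14, 3.14, 3.14].

INTERFACE

Orientations are given as a rotation vector (axis times angle).
In Python, from rig import bot gives the robot as it stands.
- The arm moves only by the tool apply_moves, never from a script. Its argument "moves" is a list of rows, each an object of numbers: "wx", "wy", "wz": the turn, a rotation vector about the tool's x, y, z in rad; "dx", "dy", "dz": the shift along the tool's x, y, z in mm; "jaw": the gripper's target within -1 to 1 (shut at 1, half-way at 0, fully open at -1). A call has 1 to 20 rows; each row is the pose to reach, as a shift and turn from the pose commanded when the call began, along the tool's axes at that moment; what a row does not reach only later rows make up. A row lasts 1/8 s, in which the tool goes at most 62.5 mm and 10.7 degrees, less where a joint would pass 70% of its speed; a pose out of reach is approached as far as the arm can. A call with a gripper value outside its range is refused whole. The fingers move at their own pace and stop on an object; "newtons" is the grip in N (left out, the last holds). Time passes only in rows, so rows that repeat a pose let the fingers close. It gives the time, the measured TCP pose, the force, the opening and the grip force at its end, in the units of the state.
- bot.state(): the state, without advancing time (a new reading comes with each control period).
- bot.snapshot(name): name is "scene" or "side" or "wrist"; returns a dict with "image" (400x640x3 uint8, blue, green, red), "z_map" (400x640 float32, m along the optical axis (not along the pixel's ray), 0 where there is no reading), "fov_y" (degrees; the focal length in pixels is half the picture's height over the tangent of half this angle, whatever the lens; pixels are square), "cx", "cy" (the principal point, pixels), "world_to_cam" (4x4, takes a point from world to camera coordinates); the wrist camera has in their place "tool_from_camera" (4x4, takes a point from camera to tool coordinates, whose origin is the TCP and whose axes are the flange's). Camera axes: x right, y down, z forward; pixel columns grow to the right and rows downward; lengths in m; the calibration is good to about 2 mm. A picture is of the moment at which its call begins: read the wrist's pose just before it.
- bot.job_done(): hands the job in; it is judged then, once.
The state is a dict: "clock": time; "q": joint angles; "joint_velocities": joint speeds; "joint_torque": joint torques, N m; "tcp_pos": TCP position; "tcp_rot": TCP orientation; "force": force on the tool from outside, world axes, zero at the start; "moment": the same for the moment, N m; "grip_width": finger opening in m; "gripper_force": force on a finger pad.
Only numpy, scipy, OpenCV 4.12 (cv2) and the standard library are available. Lean on these libraries where they do the work, as an engineer would, in place of code of your own. Each camera call takes 0.05 s, during which the arm holds its last target. There are 200 camera calls.

TASK

The cap of the oblong bottle is loose. Stand that bottle upright in the oblong pocket of the grey bench holder, all the way down, so that it cannot spin, and only then turn its cap clockwise (seen from above) until it is tight. Leave the bottle standing in the holder and let go.

Things in the scene. Friction and masses are not known exactly. Their poses are not given: they have to be found in the camera images.
- bottle_grip (a point): Oblong white bottle (others are round, square): body 84 (x) x 46 (y) x 62 mm tall, neck 10 mm, then round blue ribbed cap 42 mm wide, 34 mm tall: grip it there from above. Point: on the bottle's axis, 90 mm above its underside, 18 above the cap's lower rim. Axes: the body's, z up. 0.25 kg. Held by the cap it turns along with the cap (0.1 N m stiff) unless its body is braced.
- cap (a joint): Turn of the cap on the bottle (rad): 0 to 0.2 at the start (loose), grows clockwise seen from above to a stop at 1.22 (tight; from 0.85 on is enough). The cap does not rise or sink. The white ridge across its top lies along the bottle's long side when tight. Turning on against the stop does no harm; add some turn for the bottle's play in the pocket (12 degrees either way).
- pocket (a point): Floor centre of the holder's pocket, 8 mm above the bench. Grey block 134 (x) x 96 (y) x 45 mm tall, fixed by a screwed ear at each x end (to 95 mm from centre), with one open-topped oblong pocket 100 (x) x 62 (y) x 37 mm deep, its top 17 mm flared 25 degrees from upright. The bottle fits either way round (x along x or half a turn on). z up. The block with two round holes is a bystander.
Not all that is in view belongs to the job. What is shaped like the part that bears bottle_grip but red is not meant. Leave any blue look-alike of the part that bears pocket alone.

How it is judged:
On the way, in this order (a step that is already met when the one before it is completed fails the run):
1. the bottle stands in the pocket (within 12 mm of its floor, upright), its cap not yet tight (z of bottle_grip in the frame of pocket below 0.102 m and horizontal distance between bottle_grip and pocket below 0.015 m and angle between bottle_grip's own z axis and vertical below 0.17 rad), for 0.1 s.
2. the cap is turned tight while the bottle is braced in the pocket (value of joint cap above 0.85 rad and z of bottle_grip in the frame of pocket below 0.102 m and horizontal distance between bottle_grip and pocket below 0.015 m), for 0.1 s.
At the end, for the whole second after the job is handed in: The oblong bottle stands in the holder's pocket, down on its floor (within 6 mm), within 15 mm of its centre, upright within 0.1 rad, long side along the pocket (within 0.25 rad), and its cap is turned to at least 0.85 rad (the stop is at 1.22) (value of joint cap above 0.85 rad and z of bottle_grip in the frame of pocket below 0.096 m and horizontal distance between bottle_grip and pocket below 0.015 m and angle between bottle_grip's own z axis and vertical below 0.1 rad and angle between the x axis of bottle_grip and the x axis of pocket, either way round below 0.25 rad); the robot touches nothing.
It also fails if it takes over 45 s, if anything falls off the work surface, if the arm or the gripper's body presses on something with over 40 N, if the wrist force passes 120 N, or if a joint passes its speed limit or range.

## Working session

There is one attempt and no reset: what is moved stays moved. The work goes in short steps, Python scripts to look and compute and a tool call to move; the robot and the scene stay as the last step left them, time stands still between calls to the robot, and variables do not carry over. Pictures are saved under pics/ and viewed, at most 10 in all, crops included, and the job is handed in when it is done.

Besides the shell and the picture viewer there is one more tool, called after "Call:" by a JSON object that holds its "op" and its "data", one argument or row to a line. apply_moves: Moves the arm, as the interface text tells. Its arguments: {"type":"object","properties":{"moves":{"type":"array","items":{"type":"object","properties":{"wx":{"type":"number"},"wy":{"type":"number"},"wz":{"type":"number"},"dx":{"type":"number"},"dy":{"type":"number"},"dz":{"type":"number"},"jaw":{"type":"number"}}}},"newtons":{"type":"number"}},"required":["moves"]}

```bash
mkdir -p pics; cat > h.py <<'E'
import numpy as np, cv2
from rig import bot
from scipy.spatial.transform import Rotation as R
def snap(n):
    st=bot.state(); s=bot.snapshot(n)
    if 'world_to_cam' in s: s['c2w']=np.linalg.inv(np.array(s['world_to_cam']))
    else:
        T=np.eye(4);T[:3,:3]=R.from_rotvec(st['tcp_rot']).as_matrix();T[:3,3]=st['tcp_pos']
        s['c2w']=T@np.array(s['tool_from_camera'])
    s['f']=200/np.tan(np.radians(s['fov_y'])/2)
    z=s['z_map']; v,u=np.mgrid[0:400,0:640]
    P=np.stack([(u-s['cx'])/s['f']*z,(v-s['cy'])/s['f']*z,z],-1)
    s['P']=P@s['c2w'][:3,:3].T+s['c2w'][:3,3]; s['P'][z==0]=np.nan
    return s
def onplane(s,u,v,h):
    d=s['c2w'][:3,:3]@np.array([(u-s['cx'])/s['f'],(v-s['cy'])/s['f'],1]);o=s['c2w'][:3,3]
    return o+d*(h-o[2])/d[2]
E
python3 - <<'E'
from h import *
a=snap('scene');b=snap('side')
cv2.imwrite('pics/a.png',a['image']);cv2.imwrite('pics/b.png',b['image'])
st=bot.state();print(st['tcp_pos'],st['tcp_rot'],st['clock'],st['grip_width'])
print(R.from_rotvec(st['tcp_rot']).as_matrix().round(3))
print(a['c2w'].round(2),b['c2w'].round(2))
E
```

```text
[ 0.19925131 -0.61812462  0.23038519] [-3.10178018e+00 -4.87716730e-01  6.23996084e-04] 0.1 0.0852597920199845
[[ 0.952  0.307 -0.001]
 [ 0.307 -0.952  0.002]
 [-0.    -0.002 -1.   ]]
[[-0.68  0.57 -0.46  0.93]
 [ 0.73  0.52 -0.45  0.47]
 [-0.02 -0.64 -0.77  0.85]
 [ 0.    0.    0.    1.  ]] [[-0.89 -0.35  0.29  0.18]
 [-0.46  0.7  -0.55  0.56]
 [-0.01 -0.63 -0.78  0.85]
 [ 0.    0.    0.    1.  ]]
```

View pics/a.png

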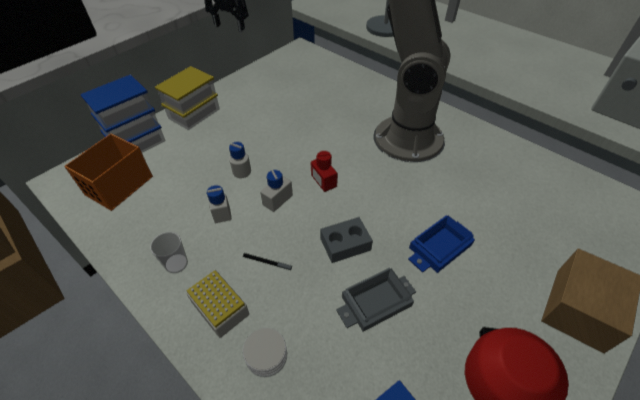

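View pics/b.png

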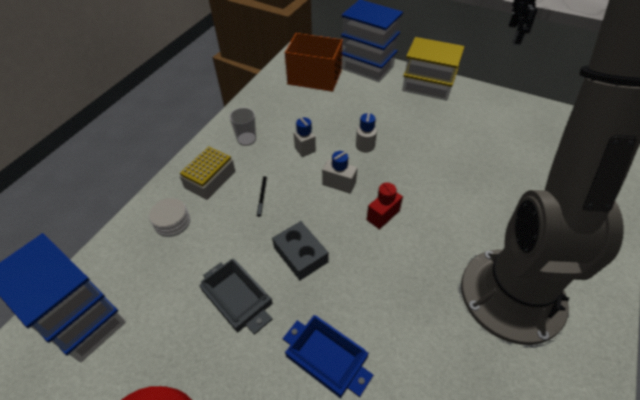

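The oblong bottle is at scene (276,188) / side (340,170). The grey pocket holder is at scene (377,298) / side (236,293). The blue holder, the red bottle and the two-hole block are decoys.

```bash
python3 - <<'E'
from h import *
for n,cb,cp in (('scene',(276,182),(377,298)),('side',(340,163),(236,293))):
    s=snap(n);P=s['P'];hsv=cv2.cvtColor(s['image'],cv2.COLOR_BGR2HSV)
    v,u=np.mgrid[0:400,0:640]
    near=lambda c,r:(np.hypot(u-c[0],v-c[1])<r)
    blue=(cv2.inRange(hsv,(100,120,40),(130,255,255))>0)&near(cb,22)
    q=P[blue];q=q[~np.isnan(q[:,2])];print(n,'cap z',np.percentile(q[:,2],[5,50,95]).round(3), blue.sum())
    top=near(cb,22)&(abs(P[...,2]-.106)<.006)
    c,r=cv2.minEnclosingCircle(P[top][:,:2].astype(np.float32));print(' captop',np.round(c,3),r,P[top].mean(0).round(3))
    body=near(cb,40)&(abs(P[...,2]-.062)<.005)
    print(' bodytop',body.sum(),cv2.minAreaRect(P[body][:,:2].astype(np.float32)))
    # ridge
    w=top&(hsv[...,1]<110)&(hsv[...,2]>100); print(' ridge',w.sum(), P[w].round(3)[:,:2].tolist()[:6])
    rim=near(cp,60)&(abs(P[...,2]-.045)<.004)&(hsv[...,1]<80)
    print(' rim',rim.sum(),cv2.minAreaRect(P[rim][:,:2].astype(np.float32)),P[rim].mean(0))
    fl=near(cp,60)&(abs(P[...,2]-.008)<.004)&(hsv[...,1]<80); print(' floor',fl.sum(),np.nanmedian(P[fl],0))
E
```

```text
scene cap z [0.082 0.105 0.11 ] 194
 captop [ 0.478 -0.122] 0.022428249940276146 [ 0.481 -0.12   0.108]
 bodytop 297 ((0.4377995431423187, -0.18922750651836395), (0.17681019008159637, 0.17483115196228027), 3.9186999797821045)
 ridge 32 [[0.466, -0.139], [0.465, -0.137], [0.462, -0.137], [0.46, -0.135], [0.474, -0.143], [0.471, -0.134]]
 rim 686 ((0.5200991034507751, 0.23213335871696472), (0.18758471310138702, 0.12859448790550232), 68.71311950683594) [0.52443268 0.25689776 0.04533003]
 floor 2197 [0.53309296 0.27098801 0.00788785]
side cap z [0.088 0.106 0.109] 136
 captop [ 0.476 -0.121] 0.02220126986503601 [ 0.475 -0.12   0.107]
 bodytop 427 ((0.5223676562309265, -0.18728578090667725), (0.16043904423713684, 0.19126823544502258), 7.470358848571777)
 ridge 41 [[0.493, -0.133], [0.49, -0.133], [0.48, -0.141], [0.477, -0.141], [0.475, -0.143], [0.477, -0.136]]
 rim 600 ((0.5368146896362305, 0.2765854597091675), (0.08887705206871033, 0.12818247079849243), 70.43301391601562) [0.53608701 0.27759234 0.04432376]
 floor 1598 [0.52830506 0.27930922 0.0084794 ]
```

Call:
{"op": "apply_moves", "data": {
  "moves": [
    {"dx": 416,"dy": -388,"dz": -90,"jaw": -1},
    {"dx": 416,"dy": -388,"dz": -90},
    {"dx": 416,"dy": -388,"dz": -90},
    {"dx": 416,"dy": -388,"dz": -90},
    {"dx": 416,"dy": -388,"dz": -90},
    {"dx": 416,"dy": -388,"dz": -90},
    {"dx": 416,"dy": -388,"dz": -90},
    {"dx": 416,"dy": -388,"dz": -90},
    {"dx": 416,"dy": -388,"dz": -90},
    {"dx": 416,"dy": -388,"dz": -90},
    {"dx": 416,"dy": -388,"dz": -90}
  ]
}}

```text
invalid input
```

```bash
python3 - <<'E'
from h import *
s=snap('wrist');P=s['P'];cv2.imwrite('pics/w.png',s['image']);np.savez('w.npz',P=P,im=s['image'])
st=bot.state();print(st['tcp_pos'],st['clock'],st['q'])
print(R.from_rotvec(st['tcp_rot']).as_matrix().round(3));print(np.array(s['tool_from_camera']).round(3))
hh=np.hypot(P[...,0]-.477,P[...,1]+.121)
hsv=cv2.cvtColor(s['image'],cv2.COLOR_BGR2HSV)
body=(hh<.06)&(abs(P[...,2]-.062)<.005)
print('body',body.sum(),cv2.minAreaRect(P[body][:,:2].astype(np.float32)))
top=(hh<.035)&(P[...,2]>.1); print('top',top.sum(),cv2.minEnclosingCircle(P[top][:,:2].astype(np.float32)))
w=top&(hsv[...,1]<100)&(hsv[...,2]>110); q=P[w][:,:2].astype(np.float32)
print('ridge',w.sum(),q.mean(0),cv2.minAreaRect(q))
E
```

```text
[ 0.19937839 -0.61839046  0.23082699] 0.25 [ 1.15999411  0.39880446  0.04504131  1.53717678 -0.01874491  1.20687909
 -0.05073018]
[[ 0.952  0.307 -0.   ]
 [ 0.307 -0.952  0.001]
 [-0.    -0.001 -1.   ]]
[[-0.    -0.965 -0.264  0.067]
 [ 1.    -0.    -0.    -0.   ]
 [ 0.    -0.264  0.965 -0.144]
 [ 0.     0.     0.     1.   ]]
body 0 ((0.0, 0.0), (0.0, 0.0), 0.0)
top 0 ((0.0, 0.0), 0.0)
ridge 0 [nan nan] ((0.0, 0.0), (0.0, 0.0), 0.0)<stdin>:11: RuntimeWarning: Mean of empty slice.
  ret = um.true_divide(
```

View pics/w.png

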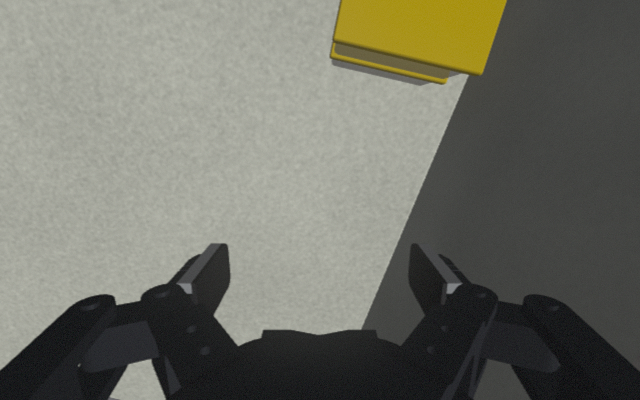

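The picture shows only the bench edge and the yellow box, because the move was refused. I'll resend it with every field filled in.

Call:
{"op": "apply_moves", "data": {
  "moves": [
    {"dx": 416,"dy": -388,"dz": -90,"wx": 0,"wy": 0,"wz": 0,"jaw": -1},
    {"dx": 416,"dy": -388,"dz": -90,"wx": 0,"wy": 0,"wz": 0,"jaw": -1},
    {"dx": 416,"dy": -388,"dz": -90,"wx": 0,"wy": 0,"wz": 0,"jaw": -1},
    {"dx": 416,"dy": -388,"dz": -90,"wx": 0,"wy": 0,"wz": 0,"jaw": -1},
    {"dx": 416,"dy": -388,"dz": -90,"wx": 0,"wy": 0,"wz": 0,"jaw": -1},
    {"dx": 416,"dy": -388,"dz": -90,"wx": 0,"wy": 0,"wz": 0,"jaw": -1},
    {"dx": 416,"dy": -388,"dz": -90,"wx": 0,"wy": 0,"wz": 0,"jaw": -1},
    {"dx": 416,"dy": -388,"dz": -90,"wx": 0,"wy": 0,"wz": 0,"jaw": -1},
    {"dx": 416,"dy": -388,"dz": -90,"wx": 0,"wy": 0,"wz": 0,"jaw": -1},
    {"dx": 416,"dy": -388,"dz": -90,"wx": 0,"wy": 0,"wz": 0,"jaw": -1},
    {"dx": 416,"dy": -388,"dz": -90,"wx": 0,"wy": 0,"wz": 0,"jaw": -1}
  ],
  "newtons": 60
}}

```text
clock: 1.62
tcp_pos: [0.4764, -0.1214, 0.3213]
tcp_rot: [3.102, 0.491, -0.0]
force: [0.4, -1.3, -0.2]
grip_width: 0.0852
gripper_force: 0.0
```

```bash
cat > m.py <<'E'
from h import *
def bottle(x,y,z0=0,name='w1'):
    s=snap('wrist');P=s['P'];cv2.imwrite(f'pics/{name}.png',s['image'])
    st=bot.state();print(np.round(st['tcp_pos'],4),st['clock'],np.round(st['q'],2))
    print(R.from_rotvec(st['tcp_rot']).as_matrix().round(3)[:2,:2])
    hh=np.hypot(P[...,0]-x,P[...,1]-y)
    hsv=cv2.cvtColor(s['image'],cv2.COLOR_BGR2HSV)
    body=(hh<.06)&(abs(P[...,2]-.062-z0)<.005)
    print('body',body.sum(),cv2.minAreaRect(P[body][:,:2].astype(np.float32)))
    top=(hh<.035)&(P[...,2]>.1+z0); print('top',top.sum(),np.median(P[top][:,2]),cv2.minEnclosingCircle(P[top][:,:2].astype(np.float32)))
    w=top&(hsv[...,1]<100)&(hsv[...,2]>110); q=P[w][:,:2].astype(np.float32)
    if len(q): print('ridge',w.sum(),q.mean(0),cv2.minAreaRect(q))
    return s
E
python3 -c "
from m import *
bottle(.477,-.121)"
```

```text
[ 0.4757 -0.123   0.3209] 1.675 [ 0.52  0.06 -0.37  1.76  0.02  1.32 -1.12]
[[ 0.952  0.306]
 [ 0.306 -0.952]]
body 1072 ((0.4795476794242859, -0.12214003503322601), (0.08405831456184387, 0.045973218977451324), 3.760563373565674)
top 20554 0.41172231526837866 ((0.48625752329826355, -0.11785121262073517), 0.033193957060575485)
ridge 205 [ 0.4785713 -0.1220713] ((0.4769631326198578, -0.12538745999336243), (0.03550140559673309, 0.048097118735313416), 22.99486541748047)
```

View pics/w1.png

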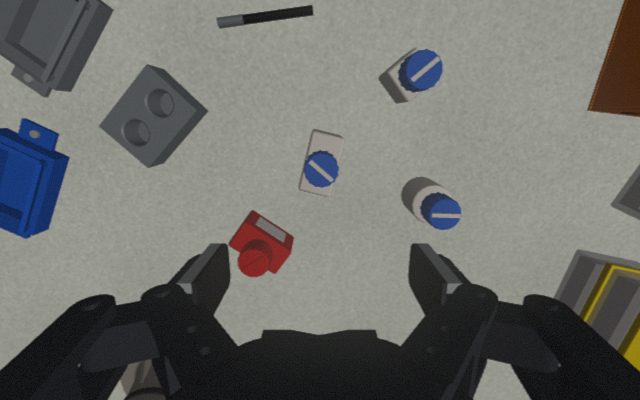

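The oblong bottle's cap is at (322,168), with the body centre at (0.4795, -0.122) and yaw about 3.8°, sized 84x46 as it should be. I'll turn the tool 90° counter-clockwise to leave wrist range for tightening, then descend and grip.

Call:
{"op": "apply_moves", "data": {
  "moves": [
    {"dx": 3.3,"dy": 1.1,"dz": 150,"wx": 0,"wy": 0,"wz": -1.57,"jaw": -1},
    {"dx": 3.3,"dy": 1.1,"dz": 150,"wx": 0,"wy": 0,"wz": -1.57,"jaw": -1},
    {"dx": 3.3,"dy": 1.1,"dz": 150,"wx": 0,"wy": 0,"wz": -1.57,"jaw": -1},
    {"dx": 3.3,"dy": 1.1,"dz": 150,"wx": 0,"wy": 0,"wz": -1.57,"jaw": -1},
    {"dx": 3.3,"dy": 1.1,"dz": 150,"wx": 0,"wy": 0,"wz": -1.57,"jaw": -1},
    {"dx": 3.3,"dy": 1.1,"dz": 150,"wx": 0,"wy": 0,"wz": -1.57,"jaw": -1},
    {"dx": 3.3,"dy": 1.1,"dz": 150,"wx": 0,"wy": 0,"wz": -1.57,"jaw": -1},
    {"dx": 3.3,"dy": 1.1,"dz": 150,"wx": 0,"wy": 0,"wz": -1.57,"jaw": -1},
    {"dx": 3.3,"dy": 1.1,"dz": 150,"wx": 0,"wy": 0,"wz": -1.57,"jaw": -1},
    {"dx": 3.3,"dy": 1.1,"dz": 150,"wx": 0,"wy": 0,"wz": -1.57,"jaw": -1},
    {"dx": 3.3,"dy": 1.1,"dz": 200,"wx": 0,"wy": 0,"wz": -1.57,"jaw": -1},
    {"dx": 3.3,"dy": 1.1,"dz": 230,"wx": 0,"wy": 0,"wz": -1.57,"jaw": -1},
    {"dx": 3.3,"dy": 1.1,"dz": 249,"wx": 0,"wy": 0,"wz": -1.57,"jaw": -1},
    {"dx": 3.3,"dy": 1.1,"dz": 249,"wx": 0,"wy": 0,"wz": -1.57,"jaw": -1}
  ]
}}

```text
clock: 3.42
tcp_pos: [0.4779, -0.1228, 0.0708]
tcp_rot: [-1.852, -2.533, 0.003]
force: [-0.5, -0.4, -0.2]
grip_width: 0.0855
gripper_force: 0.0
```

Call:
{"op": "apply_moves", "data": {
  "moves": [
    {"dx": 0,"dy": 0,"dz": 0,"wx": 0,"wy": 0,"wz": 0,"jaw": 1},
    {"dx": 0,"dy": 0,"dz": 0,"wx": 0,"wy": 0,"wz": 0,"jaw": 1},
    {"dx": 0,"dy": 0,"dz": 0,"wx": 0,"wy": 0,"wz": 0,"jaw": 1},
    {"dx": 0,"dy": 0,"dz": 0,"wx": 0,"wy": 0,"wz": 0,"jaw": 1},
    {"dx": 0,"dy": 0,"dz": 0,"wx": 0,"wy": 0,"wz": 0,"jaw": 1},
    {"dx": 0,"dy": 0,"dz": 0,"wx": 0,"wy": 0,"wz": 0,"jaw": 1}
  ],
  "newtons": 60
}}

```text
clock: 4.18
tcp_pos: [0.4803, -0.1222, 0.0733]
tcp_rot: [1.85, 2.537, -0.0]
force: [-2.1, -0.8, 5.9]
grip_width: 0.0407
gripper_force: 59.8
```

```bash
python3 -c "
from h import *
st=bot.state();print(st)
print(R.from_rotvec(st['tcp_rot']).as_matrix().round(4))"
```

```text
{'clock': 4.175, 'q': array([ 0.59502069,  0.34821278, -0.51003045,  2.04698767,  0.23551893,
        0.80060762,  0.25631381]), 'joint_velocities': array([-1.23194317e-04, -5.80950461e-05,  1.52857262e-03,  6.40383288e-04,
       -1.87693648e-04,  5.05196229e-04, -1.09406626e-03]), 'joint_torque': array([-4.16572094e-01, -3.33634365e+01, -3.38653922e+00, -1.80725294e+01,
       -4.99402959e-03, -5.28332926e-01,  2.60068488e-02]), 'tcp_pos': array([ 0.48029977, -0.12215683,  0.07327188]), 'tcp_rot': array([ 1.85004848e+00,  2.53725295e+00, -3.41278440e-04]), 'force': array([-2.05925958, -0.79915798,  5.85319603]), 'moment': array([-0.03222856,  0.25324709, -0.01416929]), 'gripper_force': 59.841907024383545, 'grip_width': 0.04071585654590577}
[[-3.058e-01  9.521e-01  1.100e-03]
 [ 9.521e-01  3.058e-01 -1.000e-03]
 [-1.300e-03  7.000e-04 -1.000e+00]]
```

Call:
{"op": "apply_moves", "data": {
  "moves": [
    {"dx": 0,"dy": 0,"dz": -30,"wx": 0,"wy": 0,"wz": 0,"jaw": 1},
    {"dx": 0,"dy": 0,"dz": -75,"wx": 0,"wy": 0,"wz": 0,"jaw": 1},
    {"dx": 0,"dy": 0,"dz": -120,"wx": 0,"wy": 0,"wz": 0,"jaw": 1},
    {"dx": 10,"dy": 7,"dz": -160,"wx": 0,"wy": 0,"wz": 0,"jaw": 1},
    {"dx": 45,"dy": 30,"dz": -180,"wx": 0,"wy": 0,"wz": 0.06,"jaw": 1},
    {"dx": 85,"dy": 57,"dz": -180,"wx": 0,"wy": 0,"wz": 0.12,"jaw": 1},
    {"dx": 125,"dy": 84,"dz": -180,"wx": 0,"wy": 0,"wz": 0.2,"jaw": 1},
    {"dx": 165,"dy": 110,"dz": -180,"wx": 0,"wy": 0,"wz": 0.28,"jaw": 1},
    {"dx": 205,"dy": 136,"dz": -180,"wx": 0,"wy": 0,"wz": 0.35,"jaw": 1},
    {"dx": 240,"dy": 160,"dz": -180,"wx": 0,"wy": 0,"wz": 0.4,"jaw": 1},
    {"dx": 262,"dy": 174,"dz": -180,"wx": 0,"wy": 0,"wz": 0.415,"jaw": 1},
    {"dx": 262,"dy": 174,"dz": -180,"wx": 0,"wy": 0,"wz": 0.415,"jaw": 1},
    {"dx": 262,"dy": 174,"dz": -180,"wx": 0,"wy": 0,"wz": 0.415,"jaw": 1}
  ]
}}

```text
clock: 5.8
tcp_pos: [0.5649, 0.1796, 0.2516]
tcp_rot: [2.334, 2.102, -0.003]
force: [0.1, -0.4, -2.3]
grip_width: 0.0407
gripper_force: 61.1
```

```bash
python3 - <<'E'
from h import *
s=snap('wrist');P=s['P'];cv2.imwrite('pics/w2.png',s['image'])
st=bot.state();print(np.round(st['tcp_pos'],4),st['clock'],np.round(st['q'],2),st['grip_width'])
Rm=R.from_rotvec(st['tcp_rot']).as_matrix();print(Rm.round(3))
hh=np.hypot(P[...,0]-.535,P[...,1]-.276)
rim=(hh<.09)&(abs(P[...,2]-.045)<.0025)
print('rim',rim.sum(),cv2.minAreaRect(P[rim][:,:2].astype(np.float32)))
fl=(hh<.045)&(abs(P[...,2]-.008)<.003)
print('floor',fl.sum(),np.median(P[fl],0),cv2.minAreaRect(P[fl][:,:2].astype(np.float32)))
E
```

```text
[0.5651 0.1791 0.2518] 5.85 [ 0.15  0.34 -0.68  1.64  0.22  1.25 -0.68] 0.040744266899395795
[[ 0.105  0.994 -0.001]
 [ 0.994 -0.105 -0.002]
 [-0.002 -0.001 -1.   ]]
rim 2494 ((0.5389929413795471, 0.2776557207107544), (0.08889638632535934, 0.12683436274528503), 70.27145385742188)
floor 3580 [0.535854   0.27905331 0.00917399] ((0.5360590219497681, 0.27870744466781616), (0.0621776357293129, 0.08951553702354431), 70.25015258789062)
```

View pics/w2.png

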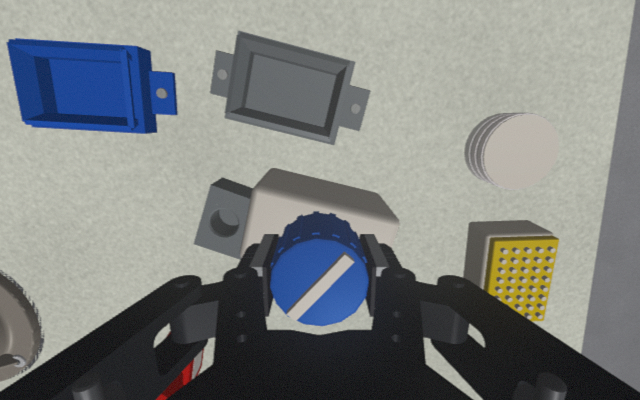

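The grey pocket is at (290,88), centre about (0.5375, 0.278) and yaw -19.7°. The bottle hangs at (320,270). I'll check its yaw and tilt in the hand.

```bash
python3 - <<'E'
from h import *
s=snap('wrist');P=s['P']; st=bot.state();x,y=st['tcp_pos'][:2]
hh=np.hypot(P[...,0]-x,P[...,1]-y)
b=(hh<.055)&(P[...,2]>.225)&(P[...,2]<.25); q=P[b]
print(len(q),np.percentile(q[:,2],[5,50,95]))
t=q[abs(q[:,2]-np.median(q[:,2]))<.006]
print(cv2.minAreaRect(t[:,:2].astype(np.float32)))
A=np.c_[t[:,:2]-t[:,:2].mean(0),np.ones(len(t))];print('plane',np.linalg.lstsq(A,t[:,2],rcond=None)[0])
d=np.array([np.sin(np.radians(20)),np.cos(np.radians(20))]);l=np.array([d[1],-d[0]])
a=t[:,:2]@l;c=t[:,:2]@d
e=[(m,c[abs(a-m)<.002].max()) for m in np.arange(a.min()+.012,a.max()-.012,.004)]
p=np.polyfit(*np.array(e).T,1);print('edge slope deg rel to -20:',np.degrees(np.arctan(p[0])))
ctr=np.array([x,y]);print('edge dist from tcp (23?)',np.polyval(p,ctr@l)-ctr@d, 'ends',a.min()-ctr@l,a.max()-ctr@l)
E
```

```text
5213 [0.22948924 0.2411454  0.24251531]
((0.5649033188819885, 0.18014569580554962), (0.0445462130010128, 0.08373551815748215), 70.04786682128906)
plane [-0.02086518 -0.05699593  0.24097399]
edge slope deg rel to -20: -0.1900996758569479
edge dist from tcp (23?) 0.022998979409723064 ends -0.042546754446761814 0.041157811363685404
```

Call:
{"op": "apply_moves", "data": {
  "moves": [
    {"dx": 35,"dy": -14,"dz": 0,"wx": 0,"wy": 0,"wz": 0,"jaw": 1},
    {"dx": 70,"dy": -28,"dz": 20,"wx": 0,"wy": 0,"wz": 0,"jaw": 1},
    {"dx": 95.5,"dy": -37.7,"dz": 60,"wx": 0,"wy": 0,"wz": 0,"jaw": 1},
    {"dx": 95.5,"dy": -37.7,"dz": 95,"wx": 0,"wy": 0,"wz": 0,"jaw": 1},
    {"dx": 95.5,"dy": -37.7,"dz": 115,"wx": 0,"wy": 0,"wz": 0,"jaw": 1},
    {"dx": 95.5,"dy": -37.7,"dz": 125,"wx": 0,"wy": 0,"wz": 0,"jaw": 1},
    {"dx": 95.5,"dy": -37.7,"dz": 135,"wx": 0,"wy": 0,"wz": 0,"jaw": 1},
    {"dx": 95.5,"dy": -37.7,"dz": 143,"wx": 0,"wy": 0,"wz": 0,"jaw": 1},
    {"dx": 95.5,"dy": -37.7,"dz": 150,"wx": 0,"wy": 0,"wz": 0,"jaw": 1},
    {"dx": 95.5,"dy": -37.7,"dz": 150,"wx": 0,"wy": 0,"wz": 0,"jaw": 1}
  ]
}}

```text
clock: 7.15
tcp_pos: [0.5375, 0.2796, 0.1019]
tcp_rot: [-2.334, -2.103, 0.001]
force: [-0.2, 0.1, -1.9]
grip_width: 0.0406
gripper_force: 61.2
```

Underside at 0.029, with no contact force. I'll go down the last 21 mm.

Call:
{"op": "apply_moves", "data": {
  "moves": [
    {"dx": -1,"dy": 0,"dz": 6,"wx": 0,"wy": 0,"wz": 0,"jaw": 1},
    {"dx": -1,"dy": 0,"dz": 12,"wx": 0,"wy": 0,"wz": 0,"jaw": 1},
    {"dx": -1,"dy": 0,"dz": 17,"wx": 0,"wy": 0,"wz": 0,"jaw": 1},
    {"dx": -1,"dy": 0,"dz": 20,"wx": 0,"wy": 0,"wz": 0,"jaw": 1},
    {"dx": -1,"dy": 0,"dz": 22,"wx": 0,"wy": 0,"wz": 0,"jaw": 1},
    {"dx": -1,"dy": 0,"dz": 22,"wx": 0,"wy": 0,"wz": 0,"jaw": 1}
  ]
}}

```text
clock: 7.9
tcp_pos: [0.5373, 0.2791, 0.0815]
tcp_rot: [2.333, 2.103, -0.001]
force: [-2.9, -1.5, 5.8]
grip_width: 0.0409
gripper_force: 62.2
```

Call:
{"op": "apply_moves", "data": {
  "moves": [
    {"dx": 0,"dy": 0,"dz": 0,"wx": 0,"wy": 0,"wz": 0.15,"jaw": 1},
    {"dx": 0,"dy": 0,"dz": 0,"wx": 0,"wy": 0,"wz": 0.3,"jaw": 1},
    {"dx": 0,"dy": 0,"dz": 0,"wx": 0,"wy": 0,"wz": 0.45,"jaw": 1},
    {"dx": 0,"dy": 0,"dz": 0,"wx": 0,"wy": 0,"wz": 0.6,"jaw": 1},
    {"dx": 0,"dy": 0,"dz": 0,"wx": 0,"wy": 0,"wz": 0.75,"jaw": 1},
    {"dx": 0,"dy": 0,"dz": 0,"wx": 0,"wy": 0,"wz": 0.9,"jaw": 1},
    {"dx": 0,"dy": 0,"dz": 0,"wx": 0,"wy": 0,"wz": 1.05,"jaw": 1},
    {"dx": 0,"dy": 0,"dz": 0,"wx": 0,"wy": 0,"wz": 1.2,"jaw": 1},
    {"dx": 0,"dy": 0,"dz": 0,"wx": 0,"wy": 0,"wz": 1.35,"jaw": 1},
    {"dx": 0,"dy": 0,"dz": 0,"wx": 0,"wy": 0,"wz": 1.45,"jaw": 1},
    {"dx": 0,"dy": 0,"dz": 0,"wx": 0,"wy": 0,"wz": 1.45,"jaw": 1},
    {"dx": 0,"dy": 0,"dz": 0,"wx": 0,"wy": 0,"wz": 1.45,"jaw": 1}
  ],
  "newtons": 70
}}

```text
clock: 9.4
tcp_pos: [0.5392, 0.2784, 0.0814]
tcp_rot: [3.14, 0.033, 0.006]
force: [2.2, -3.4, 5.4]
grip_width: 0.0402
gripper_force: 72.1
```

```bash
python3 -c "
from h import *
st=bot.state();print(st)
print(R.from_rotvec(st['tcp_rot']).as_matrix().round(3))
s=snap('wrist');cv2.imwrite('pics/w3.png',s['image'])"
```

```text
{'clock': 9.4, 'q': array([-0.30652137,  0.48392336, -0.31536573,  1.78428071,  0.18881606,
        0.90026439, -2.25506437]), 'joint_velocities': array([ 0.00400546,  0.00134409, -0.00074138, -0.00080101, -0.00117482,
       -0.00040322, -0.00150471]), 'joint_torque': array([ -1.10355869, -43.35636377,  -3.76446158, -19.11839962,
        -2.13721454,  -0.32271104,  -1.61881026]), 'tcp_pos': array([0.53918481, 0.27835156, 0.08142061]), 'tcp_rot': array([3.14037315, 0.03335024, 0.00550671]), 'force': array([ 2.22031757, -3.40776378,  5.38995727]), 'moment': array([-0.93842477, -0.45485324,  1.63739354]), 'gripper_force': 72.09553241729736, 'grip_width': 0.04020794517521233}
[[ 1.     0.021  0.004]
 [ 0.021 -1.    -0.001]
 [ 0.003  0.001 -1.   ]]
```

View pics/w3.png

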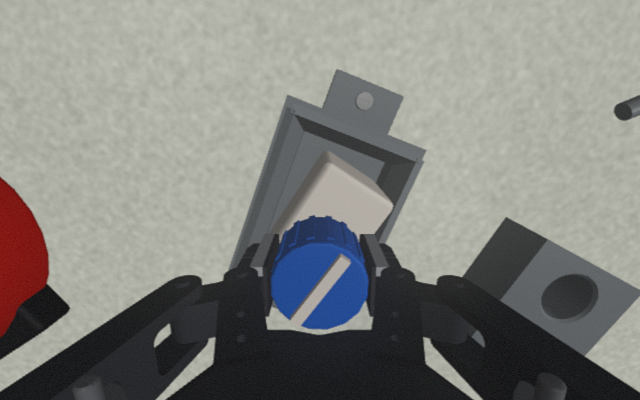

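The cap ridge (320,290) lies parallel to the body, and 1.6 N m shows the cap is against its stop. The body is turned by its play in the pocket, so I'll turn back 0.2 rad to straighten it, then let go and rise.

Call:
{"op": "apply_moves", "data": {
  "moves": [
    {"dx": 0,"dy": 0,"dz": 0,"wx": 0,"wy": 0,"wz": -0.1,"jaw": 1},
    {"dx": 0,"dy": 0,"dz": 0,"wx": 0,"wy": 0,"wz": -0.2,"jaw": 1},
    {"dx": 0,"dy": 0,"dz": 0,"wx": 0,"wy": 0,"wz": -0.2,"jaw": 1},
    {"dx": 0,"dy": 0,"dz": 0,"wx": 0,"wy": 0,"wz": -0.2,"jaw": -1},
    {"dx": 0,"dy": 0,"dz": 0,"wx": 0,"wy": 0,"wz": -0.2,"jaw": -1},
    {"dx": 0,"dy": 0,"dz": 0,"wx": 0,"wy": 0,"wz": -0.2,"jaw": -1},
    {"dx": 0,"dy": 0,"dz": 0,"wx": 0,"wy": 0,"wz": -0.2,"jaw": -1},
    {"dx": 0,"dy": 0,"dz": 0,"wx": 0,"wy": 0,"wz": -0.2,"jaw": -1},
    {"dx": 0,"dy": 0,"dz": -20,"wx": 0,"wy": 0,"wz": -0.2,"jaw": -1},
    {"dx": 0,"dy": 0,"dz": -60,"wx": 0,"wy": 0,"wz": -0.2,"jaw": -1},
    {"dx": 0,"dy": 0,"dz": -120,"wx": 0,"wy": 0,"wz": -0.2,"jaw": -1},
    {"dx": 0,"dy": 0,"dz": -180,"wx": 0,"wy": 0,"wz": -0.2,"jaw": -1},
    {"dx": 0,"dy": 0,"dz": -200,"wx": 0,"wy": 0,"wz": -0.2,"jaw": -1},
    {"dx": 0,"dy": 0,"dz": -200,"wx": 0,"wy": 0,"wz": -0.2,"jaw": -1}
  ]
}}

```text
clock: 11.2
tcp_pos: [0.5385, 0.2797, 0.2837]
tcp_rot: [-3.121, -0.34, -0.009]
force: [-0.1, 0.4, -0.3]
grip_width: 0.0855
gripper_force: 0.0
```

```bash
python3 - <<'E'
from h import *
s=snap('wrist');P=s['P'];cv2.imwrite('pics/w4.png',s['image'])
st=bot.state();print(st['tcp_pos'],st['clock'],st['grip_width'],st['force'])
hh=np.hypot(P[...,0]-.5375,P[...,1]-.278);hsv=cv2.cvtColor(s['image'],cv2.COLOR_BGR2HSV)
b=(hh<.05)&(abs(P[...,2]-.07)<.006);print('body',b.sum(),np.median(P[b][:,2]),cv2.minAreaRect(P[b][:,:2].astype(np.float32)))
t=(hh<.03)&(abs(P[...,2]-.114)<.006);print('top',np.median(P[t][:,2]),cv2.minEnclosingCircle(P[t][:,:2].astype(np.float32)))
w=t&(hsv[...,1]<100)&(hsv[...,2]>110);print('ridge',w.sum(),cv2.minAreaRect(P[w][:,:2].astype(np.float32)))
rim=(hh<.09)&(abs(P[...,2]-.045)<.0025);print('rim',cv2.minAreaRect(P[rim][:,:2].astype(np.float32)))
E
```

```text
[0.53761423 0.27895734 0.28140404] 11.25 0.08565778441532336 [-0.58448153 -0.23851709 -0.21448366]
body 1340 0.07084817159345627 ((0.5354277491569519, 0.28039127588272095), (0.04613862186670303, 0.08438258618116379), 66.3701400756836)
top 0.11524479137070939 ((0.5358291268348694, 0.28048819303512573), 0.02170468680560589)
ridge 234 ((0.5353574752807617, 0.2850601077079773), (0.03304893895983696, 0.03962203115224838), 74.12378692626953)
rim ((0.5392414331436157, 0.2780081331729889), (0.08886537700891495, 0.12673184275627136), 70.19432067871094)
```

View pics/w4.png

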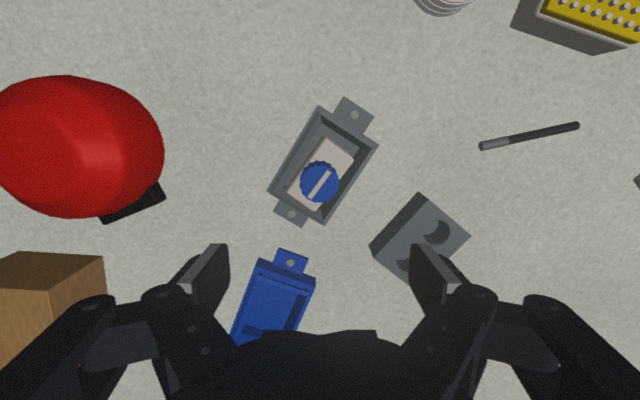

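The bottle stands in the pocket at (320,180), with its body about 4° and 4 mm off the pocket's axis and centre. The cap ridge lies along the long side and the gripper is clear.

```bash
python3 -c "
from rig import bot
print(bot.job_done())"
```

```text
the job is handed in; nothing more can be done
None
```

The oblong bottle stands down in the grey holder's pocket with its cap turned to the stop, and the gripper is clear; I handed the job in at about 11 s, and no verdict came back.

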